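Restock the laundrette counter rack in mirrored order

TASK

Move the four laundry products from the wooden delivery tray to the empty steel counter rack, one to a bay, in reverse order: the one at the robot's far left on the tray goes in the rightmost bay, the next in the bay beside it, and so on, so that customers across the counter read the row in the tray's order. Keep every product upright and set it down gently on the floor of its bay; the cork coasters stay in the tray.

Things in the scene. Friction and masses are not known exactly. Their poses are not given: they have to be found in the camera images.
- can: Spray can, the tallest and slimmest product: bare aluminium cylinder 38 mm in diameter and 115 mm high with a paper band, then a grey nozzle 36 mm wide, narrowing, to 135 mm; about 0.18 kg. Loose; stands upright on its cork coaster at the start. Origin: centre of its underside, z up its axis.
- bottle: Round white plastic bottle: straight body 48 mm in diameter up to 84 mm, sloping shoulder, grey cap 28 mm wide, 112 mm high in all; about 0.22 kg. Loose; stands upright on its cork coaster at the start. Origin: centre of its underside, z up its axis.
- jar: Squat round white jar with a flat grey lid of the same width: 58 mm in diameter, 68 mm high, straight sides all the way; about 0.25 kg. Loose; stands upright on its cork coaster at the start. Origin: centre of its underside, z up its axis.
- flask: Flat-sided rectangular white plastic flask: 38 mm (its x) by 56 mm (its y), box body 82 mm high, small round grey cap 30 mm wide, 105 mm high in all; about 0.24 kg. Its x is along the tray's within 0.18 rad. Loose; stands upright on its cork coaster at the start. Origin: centre of its underside, z up its axis.
- coaster_can: Small round cork coaster, 50 mm across, 6 mm thick, under the spray can. Fixed in the tray; it stays there, so it keeps marking where that product stood. Origin: centre of its underside (10 mm above the table); x and y as the tray's, turned by up to 0.08 rad.
- coaster_bottle: Middle-sized round cork coaster, 62 mm across, 6 mm thick, under the round bottle. Fixed in the tray; it stays there, so it keeps marking where that product stood. Origin: centre of its underside (10 mm above the table); x and y as the tray's, turned by up to 0.08 rad.
- coaster_jar: Large round cork coaster, 72 mm across, 6 mm thick, under the jar. Fixed in the tray; it stays there, so it keeps marking where that product stood. Origin: centre of its underside (10 mm above the table); x and y as the tray's, turned by up to 0.08 rad.
- coaster_flask: Oblong cork coaster, 50 by 68 mm, 6 mm thick, under the flask. Fixed in the tray; it stays there, so it keeps marking where that product stood. Origin: centre of its underside (10 mm above the table); x and y as the tray's, turned by up to 0.08 rad.
- tray: Fixed wooden tray, 90 (x) by 372 mm (y), floor 10 mm, rims 16 to 22 mm above the table. Coasters in one row at about y = +132, +44, -44, -132 mm (within 8 mm); products stand with undersides 16 mm above the table. Origin: centre of underside, on the table; x away from the robot, +y to the robot's left, turned up to 0.15 rad. Nearer than the rack or beyond it.
- rack: Fixed dark steel rack, 96 (x) by 366 mm (y), empty at start; floor 12 mm above the table. Four bays, centres at x = 0, y = +132, +44, -44, -132 mm, each 84 mm wide (y), 88 mm deep (x), between 4 mm bright plates reaching 30 mm above the table; front and back edges 22 mm. Origin: centre of underside, on the table; x away from the robot, +y to the robot's left, turned up to 0.15 rad.

How it is judged:
By the outcome, as a careful person would: the job done as asked, in the order asked, and still so for the second after the job is handed in, with the robot touching nothing.
It also fails if it takes over 104 s, if anything falls off the work surface, if the arm or the gripper's body presses on something with over 40 N, if the wrist force passes 120 N, or if a joint passes its speed limit or range.

ROBOT

A 7-joint arm with a two-finger parallel gripper is mounted at the origin on the work surface. World frame = base frame: x ahead of the robot, y to its left, z up, the work surface at z = 0. Lengths are in m, angles in rad, forces in N, time in s.
With the tool pointing down it reaches from about 0.4 to 0.85 m from the base axis. Payload 10.4 kg.
Tool frame: the origin (TCP) lies midway between the tips of the shut fingers; the grasp point (between the pads) lies 19 mm behind it; z points along the fingers, x is the direction in which the jaws open and shut, and the axes are right-handed (so a half turn about z gives the same grasp; the last joint's range is limited). The gripper opens to 85 mm and grips with 20 to 120 N. Pads are 22 mm wide; open, the fingers measure 114 mm over their backs; the gripper's body (76 mm by 85 mm) begins 54 mm behind the grasp point. The pads swing forward as they close: fully open they stand 13 mm farther back than shut.
Start: joints at [-1.223, 0.332, -0.065, 1.46, 0.022, 1.35, -0.088], TCP at [0.226, 0.583, 0.195] pointing down, gripper open.
Joint ranges: [-2.6, 2.6], [-0.5, 2.12], [-1.47, 1.34], [0.16, 2.42], [-1.27, 4.41], [0.06, 2.06], [-2.6, 2.6]. Speed limits (rad/s): [2.22, 2.22, 2.79, 2.79, 3.14, 3.14, 3.14].

INTERFACE

Orientations are given as a unit quaternion [x, y, z, w].
In Python, from workcell import monitor, eyes, ticket, models gives the robot as it stands.
- The arm moves only by the tool servo_tool, never from a script. Its argument "motion" is a list of rows, each a list of 7 numbers: the opening, from 0 (shut) to 1 (fully open), then the shift along the tool's x, y, z in m, then the turn, a rotation vector about the tool's x, y, z in degrees. In form: [[fingers, tx, ty, tz, rx, ry, rz], ...]. A call has 1 to 20 rows; each row is the pose to reach, as a shift and turn from the pose commanded when the call began, along the tool's axes at that moment; what a row does not reach only later rows make up. A row lasts 1/8 s, in which the tool goes at most 62.5 mm and 10.7 degrees, less where a joint would pass 70% of its speed; a pose out of reach is approached as far as the arm can. A call with a gripper value outside its range is refused whole. The fingers move at their own pace and stop on an object; "grip_force" is the grip in N (left out, the last holds). Time passes only in rows, so rows that repeat a pose let the fingers close. It gives the time, the measured TCP pose, the force and the opening at its end, in the units of the state.
- monitor.get_obs(): the state, without advancing time (a new reading comes with each control period).
- eyes.camera(name): name is "scene" or "top" or "wrist"; returns (picture, depth): 400x640x3 uint8, blue, green, red; 400x640 float32, m along the optical axis (not along the pixel's ray), 0 where there is no reading.
- eyes.camera_info(name): a dict with "intrinsics" (3x3 intrinsics, pixels), "k1" (the pictures are not rectified: a ray, as slopes to the right and down, at radius r is drawn at 1 + k1 r^2 times it, then the intrinsics apply), "extrinsics" (4x4, takes a point from world to camera coordinates); the wrist camera has in their place "tool_from_camera" (4x4, takes a point from camera to tool coordinates, whose origin is the TCP and whose axes are the tool frame's). Camera axes: x right, y down, z forward; pixel columns grow to the right and rows downward; lengths in m; the calibration is good to about 2 mm. A picture is of the moment at which its call begins: read the wrist's pose just before it. camera_info takes no time and is no camera call.
- ticket.hand_in(): hands the job in, once; it reports no verdict.
Trained networks look in the newest picture that a camera, given by its name, has taken for a name from the list of things; names that differ only in an ending like _2 or _b are one class to them, and where a whole thing is asked for, a point or a joint stands for the part that bears it (a point fixed in the world has none). Each returns a list of dicts, best first, with "confidence" (0 to 1); they miss things now and then, are a little off and sometimes report something else, mostly with a low value. They report only what shows in the picture. A call takes as long as a camera call.
- models.boxes_of(camera, thing): "point" ([x, y, z] in m, in the coordinates of the camera as it stood for that picture, good to about 4 mm: the middle of the surface that is visible of it).
The state is a dict: "clock": time; "joint_pos": joint angles; "joint_velocities": joint speeds; "tau": joint torques, N m; "position": TCP position; "ee_rot": TCP orientation; "ft_force": force on the tool from outside, world axes, zero at the start; "torque": the same for the moment, N m; "grip_width": opening from 0.0 (shut) to 1.0 (fully open).
Only numpy, scipy, OpenCV 4.12 (cv2) and the standard library are available. Lean on these libraries where they do the work, as an engineer would, in place of code of your own. Each camera call takes 0.05 s, during which the arm holds its last target. There are 200 camera calls.

## Working session

There is one attempt and no reset: what is moved stays moved. The work goes in short steps, Python scripts to look and compute and a tool call to move; the robot and the scene stay as the last step left them, time stands still between calls to the robot, and variables do not carry over. Pictures are saved under pics/ and viewed, about 12 in all and at most 16, crops included, and the job is handed in when it is done.

Besides the shell and the picture viewer there is one more tool, called after ">>>" by a JSON object that holds its "name" and its "arguments", one argument or row to a line. servo_tool: Moves the arm, as the interface text tells. Its arguments: {"type":"object","properties":{"motion":{"type":"array"},"grip_force":{"type":"number"}},"required":["motion"]}

```bash
ls; mkdir -p pics
cat > h.py <<'E'
import numpy as np, cv2
from scipy.spatial.transform import Rotation as R
from workcell import monitor, eyes, ticket, models
def T(o):
    M=np.eye(4); M[:3,:3]=R.from_quat(o['ee_rot']).as_matrix(); M[:3,3]=o['position']; return M
def cam2world(name,o):
    i=eyes.camera_info(name)
    return T(o)@np.array(i['tool_from_camera']) if 'tool_from_camera' in i else np.linalg.inv(np.array(i['extrinsics']))
def snap(name):
    o=monitor.get_obs(); p,d=eyes.camera(name); return p,d,cam2world(name,o)
def cloud(name,d,M):
    i=eyes.camera_info(name); K=np.array(i['intrinsics']); k1=i['k1']
    v,u=np.mgrid[0:400,0:640]
    D=np.array([k1,0,0,0,0],float)
    n=cv2.undistortPoints(np.stack([u.ravel(),v.ravel()],1).astype(np.float64)[:,None],K,D)[:,0].reshape(400,640,2)
    P=np.dstack([n[...,0]*d,n[...,1]*d,d,np.ones_like(d)])
    W=(P@M.T)[...,:3]; W[d<=0]=np.nan; return W
E
python3 - <<'E'
from h import *
for n in ['scene','top']:
    p,d,M=snap(n); cv2.imwrite(f'pics/{n}0.png',p); np.savez(f'{n}0.npz',p=p,d=d,M=M)
    print(n,eyes.camera_info(n)['k1'],M[:3,3].round(3))
    for t in ['can','bottle','jar','flask','tray','rack','coaster_can','coaster_bottle','coaster_jar','coaster_flask']:
        for r in models.boxes_of(n,t)[:2]:
            print(t,round(r['confidence'],2),(M@np.r_[r['point'],1])[:3].round(3))
o=monitor.get_obs();print(o)
E
```

```text
pics
scene 0.026178336170477722 [ 0.845 -0.298  0.585]
bottle 0.87 [0.49  0.139 0.085]
jar 0.97 [ 0.473 -0.029  0.079]
flask 0.93 [0.476 0.059 0.085]
flask 0.42 [0.485 0.047 0.019]
tray 0.82 [ 0.481 -0.044  0.01 ]
rack 0.58 [ 0.648 -0.069  0.014]
coaster_can 0.51 [ 0.457 -0.119  0.016]
coaster_bottle 0.79 [0.49  0.137 0.017]
coaster_bottle 0.65 [0.484 0.044 0.019]
coaster_jar 0.67 [ 0.483 -0.035  0.018]
coaster_flask 0.72 [ 0.645 -0.065  0.015]
coaster_flask 0.64 [0.485 0.044 0.018]
top -0.055934424183917524 [ 0.494 -0.02   0.676]
can 0.87 [ 0.442 -0.096  0.131]
bottle 0.87 [0.482 0.145 0.105]
jar 0.82 [ 0.46  -0.023  0.083]
flask 0.88 [0.471 0.062 0.101]
tray 0.9 [0.462 0.019 0.008]
rack 0.94 [ 0.64  -0.037  0.015]
coaster_can 0.5 [ 0.457 -0.097  0.012]
coaster_bottle 0.56 [0.467 0.137 0.016]
coaster_jar 0.82 [ 0.484 -0.004  0.016]
coaster_flask 0.71 [0.48  0.143 0.102]
coaster_flask 0.52 [0.486 0.037 0.013]
{'clock': 1.1, 'joint_pos': array([-1.22258398,  0.33220117, -0.0646908 ,  1.46008487,  0.02159448,
        1.34990662, -0.08853748]), 'joint_velocities': array([ 7.21915023e-04, -1.30142158e-04,  1.89028809e-04, -1.18438171e-03,
       -4.90081270e-05,  3.33366707e-04, -6.21496765e-04]), 'tau': array([-4.18141963e-04, -6.25229716e+01,  4.82980872e-02, -3.91844988e+01,
        1.62773224e-02,  1.36581573e-03, -6.08332414e-06]), 'position': array([0.22647888, 0.58255327, 0.195444  ]), 'ee_rot': array([ 8.25352689e-01,  5.64617514e-01,  3.22085826e-05, -3.55347373e-05]), 'ft_force': array([ 0.84059413, -0.5253331 ,  0.95537535]), 'torque': array([ 0.02588376, -0.04490216, -0.05435016]), 'grip_width': 0.9993591797994709}
```

View pics/top0.png

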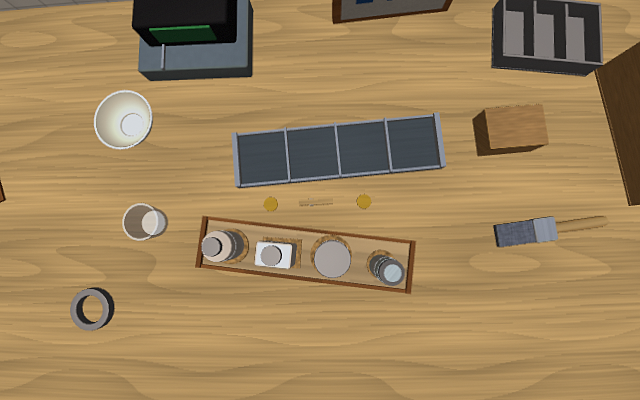

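View pics/scene0.png

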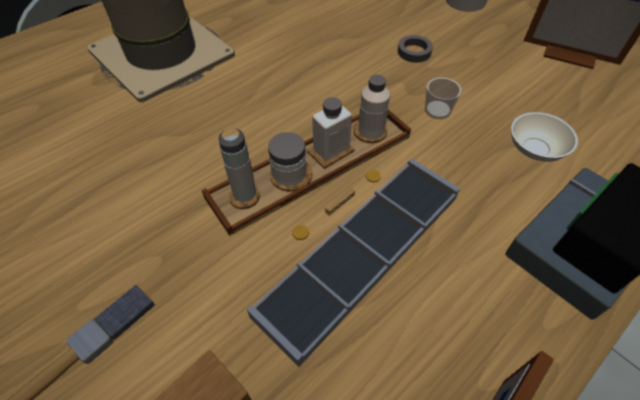

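The top view shows, left to right in the tray: bottle (220,246), flask (272,254), jar (332,258) and can (388,270). The rack lies beyond it (235–443, 115–187), and the scene view agrees. The target bays are bottle −132, flask −44, jar +44 and can +132.

```bash
cat > fit.py <<'E'
from h import *
from scipy.optimize import least_squares
A={n:np.load(f'{n}0.npz') for n in ['top','scene']}
W={n:cloud(n,A[n]['d'],A[n]['M']) for n in A}
def rect(P):
    P=P[:,:2]; (c,s,a)=cv2.minAreaRect((P*1000).astype(np.float32)); return np.round(c,1),np.round(s,1),round(a,2)
for n in A:
    w=W[n]; p=A[n]['p'].astype(int); x,y,z=w[...,0],w[...,1],w[...,2]
    tb=(abs(x-.55)<.3)&(abs(y)<.4)&(abs(z)<.008); print(n,'table z',np.nanmedian(z[tb]).round(4))
    def big(m):
        k,l,st,_=cv2.connectedComponentsWithStats(m.astype(np.uint8)); return l==1+np.argmax(st[1:,4])
    m=big((x>.54)&(x<.76)&(abs(y+.04)<.24)&(z>.006)&(z<.04)); print('rack',m.sum(),rect(w[m]))
    m=big((x>.36)&(x<.555)&(abs(y-.02)<.24)&(z>.006)); m&=z<.03; print('tray',m.sum(),rect(w[m]))
    for t,c,r,h in [('bottle',(.478,.14),.024,.084),('flask',(.47,.06),None,.082),('jar',(.46,-.028),.029,.068),('can',(.445,-.107),.019,.115)]:
        near=np.hypot(x-c[0],y-c[1])<.042
        zt={'bottle':.112,'flask':.105,'jar':.068,'can':.135}[t]+.016
        top=near&(abs(z-zt)<.004)
        q=w[top]; print(t,'top n',len(q), 'circle',[np.round(v,4) for v in (np.array(cv2.minEnclosingCircle((q[:,:2]).astype(np.float32))[0]),cv2.minEnclosingCircle((q[:,:2]).astype(np.float32))[1])] if len(q) else '', 'med',np.median(q,0).round(4) if len(q) else '')
        side=near&(z>.03)&(z<h+.008); q=w[side]
        if r:
            s=least_squares(lambda v:np.hypot(q[:,0]-v[0],q[:,1]-v[1])-r,c,loss='soft_l1',f_scale=.001); print('   side',len(q),s.x.round(4),np.sqrt(np.mean(s.fun**2)).round(4))
        else:
            m=near&(abs(z-.098)<.003); print('   shoulder',rect(w[m]) if m.sum() else '')
            m=near&(z>.03)&(z<.094); print('   sides',m.sum(),rect(w[m]))
E
python3 fit.py
```

```text
top table z -0.0004
rack 11423 (array([642.5, -34.1]), array([ 97.5, 367.3]), 4.56)
tray 7378 (array([462.9,  25.5]), array([372.4,  91. ]), 82.33)
bottle top n 276 circle [array([0.4802, 0.1545]), np.float64(0.0141)] med [0.4802 0.1542 0.1277]
   side 267 [0.4806 0.1554] 0.0004
flask top n 329 circle [array([0.4665, 0.0685]), np.float64(0.0149)] med [0.4666 0.0686 0.1206]
   shoulder (array([466.6,  68.5]), array([55.2, 37.5]), 83.58)
   sides 141 (array([466.6,  68.5]), array([56.3, 38.7]), 83.72)
jar top n 1089 circle [array([ 0.458, -0.021]), np.float64(0.0289)] med [ 0.4577 -0.0214  0.0835]
   side 20 [ 0.4582 -0.0213] 0.0003
can top n 158 circle [array([ 0.4411, -0.1027]), np.float64(0.0166)] med [ 0.4429 -0.1014  0.1485]
   side 181 [ 0.4422 -0.1026] 0.0004
scene table z 0.0003
rack 15471 (array([643.2, -34.6]), array([ 98. , 367.4]), 4.33)
tray 6342 (array([463.1,  25.9]), array([373. ,  92.8]), 82.3)
bottle top n 172 circle [array([0.4808, 0.1535]), np.float64(0.0146)] med [0.4817 0.1527 0.1279]
   side 732 [0.4801 0.1546] 0.0008
flask top n 223 circle [array([0.4656, 0.0673]), np.float64(0.0157)] med [0.4681 0.0663 0.1213]
   shoulder (array([467.2,  66.7]), array([56.7, 36.2]), 81.83)
   sides 1020 (array([477.4,  58.3]), array([64.2, 31.2]), 50.05)
jar top n 826 circle [array([ 0.4586, -0.0223]), np.float64(0.0297)] med [ 0.4596 -0.0235  0.0843]
   side 684 [ 0.4572 -0.0215] 0.0008
can top n 139 circle [array([ 0.4432, -0.104 ]), np.float64(0.0166)] med [ 0.4508 -0.1093  0.149 ]
   side 1025 [ 0.4416 -0.1027] 0.0007
```

```bash
cat > plan.py <<'E'
import sys,json
from h import *
# args: f,x,y,z,yawdeg,nrows ...  (mm) ; linear interpolation from the measured pose, rows in tool frame at start
def rows(wps):
    o=monitor.get_obs(); M0=T(o); x=M0[:3,0]; yaw0=np.degrees(np.arctan2(x[1],x[0])); p=M0[:3,3]*1000
    cur=np.r_[p,yaw0]; out=[]
    for f,*t,n in wps:
        t=np.array(t,float)
        for k in range(1,int(n)+1):
            a=k/n; a=a*a*(3-2*a) if n>3 else a
            q=cur+(t-cur)*a; m=np.radians(q[3])
            Rt=np.array([[np.cos(m),np.sin(m),0],[np.sin(m),-np.cos(m),0],[0,0,-1]])
            s=M0[:3,:3].T@((q[:3]-p)/1000); r=np.degrees(R.from_matrix(M0[:3,:3].T@Rt).as_rotvec())
            out.append([f]+[round(v,3)+0 for v in s]+[round(v,1)+0 for v in r])
        cur=t
    print(len(out),'p',p.round(1),'yaw',round(yaw0,1),'w',round(o['grip_width'],3),'F',o['ft_force'].round(1),'t',round(o['clock'],2)); print(json.dumps(out))
rows([[float(v) for v in a.split(',')] for a in sys.argv[1:]])
E
python3 plan.py 1,480.3,155,250,-7.7,16 1,480.3,155,250,-7.7,2
```

```text
18 p [226.5 582.6 195.4] yaw 68.8 w 0.999 F [ 0.8 -0.5  1. ] t 1.1
[[1.0, -0.003, 0.004, -0.001, 0.0, 0.0, 0.9], [1.0, -0.013, 0.017, -0.002, 0.0, 0.0, 3.3], [1.0, -0.028, 0.036, -0.005, 0.0, 0.0, 7.1], [1.0, -0.048, 0.061, -0.009, 0.0, 0.0, 11.9], [1.0, -0.071, 0.091, -0.013, 0.0, 0.0, 17.7], [1.0, -0.097, 0.124, -0.017, 0.0, 0.0, 24.2], [1.0, -0.125, 0.159, -0.022, 0.0, 0.0, 31.1], [1.0, -0.153, 0.196, -0.027, 0.0, 0.0, 38.2], [1.0, -0.182, 0.232, -0.032, 0.0, 0.0, 45.4], [1.0, -0.21, 0.268, -0.037, 0.0, 0.0, 52.3], [1.0, -0.235, 0.301, -0.042, 0.0, 0.0, 58.7], [1.0, -0.259, 0.33, -0.046, 0.0, 0.0, 64.5], [1.0, -0.278, 0.355, -0.05, 0.0, 0.0, 69.4], [1.0, -0.293, 0.375, -0.052, 0.0, 0.0, 73.2], [1.0, -0.303, 0.387, -0.054, 0.0, 0.0, 75.6], [1.0, -0.306, 0.392, -0.055, 0.0, 0.0, 76.5], [1.0, -0.306, 0.392, -0.055, 0.0, 0.0, 76.5], [1.0, -0.306, 0.392, -0.055, 0.0, 0.0, 76.5]]
```

>>> {"name": "servo_tool", "arguments": {
  "motion": [
    [1, -0.013, 0.017, -0.002, 0, 0, 3.3],
    [1, -0.048, 0.061, -0.009, 0, 0, 11.9],
    [1, -0.082, 0.105, -0.015, 0, 0, 20],
    [1, -0.115, 0.147, -0.02, 0, 0, 28.5],
    [1, -0.15, 0.19, -0.027, 0, 0, 37],
    [1, -0.182, 0.232, -0.032, 0, 0, 45.4],
    [1, -0.215, 0.275, -0.038, 0, 0, 53.5],
    [1, -0.247, 0.315, -0.044, 0, 0, 61.5],
    [1, -0.275, 0.35, -0.05, 0, 0, 68.5],
    [1, -0.296, 0.378, -0.053, 0, 0, 74],
    [1, -0.306, 0.392, -0.055, 0, 0, 76.5],
    [1, -0.306, 0.392, -0.055, 0, 0, 76.5],
    [1, -0.306, 0.392, -0.055, 0, 0, 76.5]
  ],
  "grip_force": 40
}}

```text
clock: 2.72
position: [0.4801, 0.1567, 0.2502]
ee_rot: [0.998, -0.066, -0.0, -0.0]
ft_force: [-0.1, 0.8, -0.6]
grip_width: 0.998
```

```bash
python3 plan.py 1,480.3,155,66,-7.7,6 1,480.3,155,64,-7.7,2 0,480.3,155,64,-7.7,6
```

```text
14 p [480.1 156.7 250.2] yaw -7.6 w 0.998 F [-0.1  0.8 -0.6] t 2.73
[[1.0, 0.0, 0.0, 0.014, 0.0, 0.0, 0.0], [1.0, 0.0, 0.0, 0.048, 0.0, 0.0, 0.0], [1.0, 0.0, 0.001, 0.092, 0.0, 0.0, 0.1], [1.0, 0.0, 0.001, 0.136, 0.0, 0.0, 0.1], [1.0, 0.0, 0.002, 0.171, 0.0, 0.0, 0.1], [1.0, 0.001, 0.002, 0.184, 0.0, 0.0, 0.1], [1.0, 0.001, 0.002, 0.185, 0.0, 0.0, 0.1], [1.0, 0.001, 0.002, 0.186, 0.0, 0.0, 0.1], [0.0, 0.001, 0.002, 0.186, 0.0, 0.0, 0.1], [0.0, 0.001, 0.002, 0.186, 0.0, 0.0, 0.1], [0.0, 0.001, 0.002, 0.186, 0.0, 0.0, 0.1], [0.0, 0.001, 0.002, 0.186, 0.0, 0.0, 0.1], [0.0, 0.001, 0.002, 0.186, 0.0, 0.0, 0.1], [0.0, 0.001, 0.002, 0.186, 0.0, 0.0, 0.1]]
```

>>> {"name": "servo_tool", "arguments": {
  "motion": [
    [1, 0, 0.001, 0.03, 0, 0, 0],
    [1, 0, 0.001, 0.08, 0, 0, 0],
    [1, 0, 0.001, 0.13, 0, 0, 0],
    [1, 0, 0.001, 0.165, 0, 0, 0],
    [1, 0, 0.001, 0.182, 0, 0, 0],
    [1, 0, 0.001, 0.186, 0, 0, 0],
    [1, 0, 0.001, 0.186, 0, 0, 0],
    [0, 0, 0.001, 0.186, 0, 0, 0],
    [0, 0, 0.001, 0.186, 0, 0, 0],
    [0, 0, 0.001, 0.186, 0, 0, 0],
    [0, 0, 0.001, 0.186, 0, 0, 0],
    [0, 0, 0.001, 0.186, 0, 0, 0],
    [0, 0, 0.001, 0.186, 0, 0, 0]
  ]
}}

```text
clock: 4.35
position: [0.4819, 0.1549, 0.0663]
ee_rot: [0.998, -0.068, 0.001, -0.001]
ft_force: [-3.9, -0.4, 15.8]
grip_width: 0.441
```

```bash
python3 - <<'E'
from h import *
p,d,M=snap('scene'); cv2.imwrite('pics/s1.png',p); print(monitor.get_obs()['torque'])
E
python3 plan.py 0,480.3,155,224,-7.7,6 0,653,-165.9,224,4.45,12 0,653,-165.9,224,4.45,1
```

```text
[-0.19907543  1.0286141  -0.00654529]
19 p [481.9 154.9  66.3] yaw -7.7 w 0.435 F [-5.1 -1.4 16.7] t 4.4
[[0.0, 0.0, 0.0, -0.012, -0.1, -0.1, 0.0], [0.0, 0.0, 0.0, -0.041, -0.1, -0.1, 0.0], [0.0, -0.001, 0.0, -0.079, -0.1, -0.1, 0.0], [0.0, -0.001, 0.0, -0.117, -0.1, -0.1, 0.0], [0.0, -0.001, 0.0, -0.146, -0.1, -0.1, 0.0], [0.0, -0.001, 0.0, -0.158, -0.1, -0.1, 0.0], [0.0, 0.003, 0.006, -0.158, -0.1, -0.1, -0.3], [0.0, 0.015, 0.022, -0.158, -0.1, -0.1, -0.9], [0.0, 0.032, 0.046, -0.158, -0.1, -0.1, -1.9], [0.0, 0.054, 0.076, -0.158, -0.1, -0.1, -3.2], [0.0, 0.079, 0.111, -0.158, -0.1, -0.1, -4.6], [0.0, 0.106, 0.147, -0.158, -0.1, -0.1, -6.1], [0.0, 0.132, 0.184, -0.158, -0.1, -0.1, -7.6], [0.0, 0.158, 0.218, -0.158, -0.1, -0.1, -9.0], [0.0, 0.18, 0.248, -0.158, -0.1, -0.1, -10.3], [0.0, 0.197, 0.273, -0.158, -0.1, -0.1, -11.3], [0.0, 0.209, 0.289, -0.158, -0.1, -0.1, -12.0], [0.0, 0.213, 0.294, -0.158, -0.1, -0.1, -12.2], [0.0, 0.213, 0.294, -0.158, -0.1, -0.1, -12.2]]
```

View pics/s1.png

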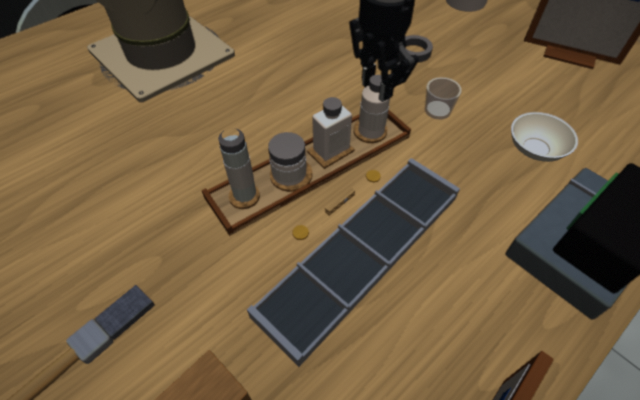

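Run:
```python
from h import *
p=cv2.imread('pics/s1.png')[20:150,320:440]
q,d,M=snap('wrist'); a=cv2.resize(p,None,fx=3,fy=3,interpolation=2)
b=cv2.resize(q,(624,390)); b=b[:, :]
cv2.imwrite('pics/c1.png',np.hstack([cv2.convertScaleAbs(a,alpha=1.6,beta=20),b])[:, :800])
o=monitor.get_obs();print(o['grip_width'],o['ft_force'])
```

```text
0.4390291022285723 [-4.31788589 -0.18180166 16.70456326]
```

View pics/c1.png

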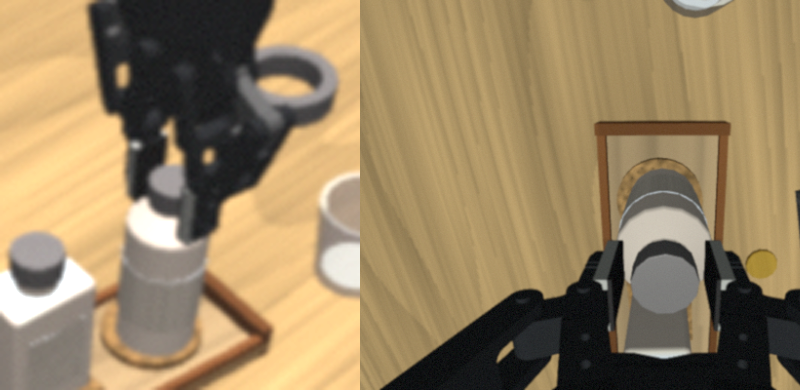

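The bottle (crop 165,200) is gripped symmetrically at the top of its body, with the fingertips near crop (195,240). I'll lift it a little and check that it holds.

>>> {"name": "servo_tool", "arguments": {
  "motion": [
    [0, 0, 0, -0.005, 0, 0, 0],
    [0, 0, 0, -0.012, 0, 0, 0],
    [0, 0, 0, -0.02, 0, 0, 0],
    [0, 0, 0, -0.03, 0, 0, 0],
    [0, 0, 0, -0.03, 0, 0, 0],
    [0, 0, 0, -0.03, 0, 0, 0]
  ]
}}

```text
clock: 5.2
position: [0.4806, 0.1543, 0.0942]
ee_rot: [0.998, -0.068, -0.0, 0.0]
ft_force: [0.1, 0.2, -1.7]
grip_width: 0.312
```

```bash
cat > chk.py <<'E'
from h import *; import sys
p,d,M=snap('scene'); w=cloud('scene',d,M); o=monitor.get_obs()
print(o['grip_width'],o['ft_force'].round(1),o['torque'].round(2))
p=cv2.convertScaleAbs(p,alpha=1.5,beta=15); u,v,s=[int(a) for a in sys.argv[2:5]]
cv2.imwrite('pics/'+sys.argv[1],cv2.resize(p[max(v-s,0):v+s,max(u-s,0):u+s],(500,500),interpolation=2))
E
python3 chk.py c2.png 370 90 75
```

```text
0.3145143491736684 [-1.1 -0.4 -2.5] [-0.04  0.04 -0.02]
```

View pics/c2.png

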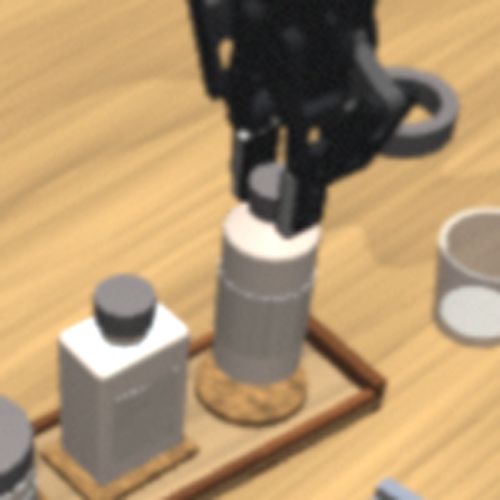

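The grip slid up from the shoulder to the cap, so the pads sit higher than I assumed. I'll measure where the finger tips really are relative to the TCP.

Run:
```python
from h import *
o=monitor.get_obs(); M0=T(o)
for n in ['scene','wrist','top']:
    p,d,M=snap(n); w=cloud(n,d,M); g=p.astype(int)
    t=(w-M0[:3,3])@M0[:3,:3]   # tool coords
    near=(abs(t[...,0])<.075)&(abs(t[...,1])<.05)&(w[...,2]>.03)
    dark=near&(g.max(2)<60)
    tt=t[dark]; print(n,dark.sum(),'dark tool z pct',np.percentile(tt[:,2],[1,10,50,90,99]).round(4))
    for lo in np.arange(-.09,.03,.01):
        m=(tt[:,2]>=lo)&(tt[:,2]<lo+.01)
        if m.sum()>3: print('  z',lo.round(3),m.sum(),'x',np.percentile(tt[m,0],[1,50,99]).round(3),'y',np.percentile(tt[m,1],[1,99]).round(3))
    br=near&(g.min(2)>60)&(np.hypot(t[...,0],t[...,1])<.03); b=w[br]
    print('  obj z',np.percentile(b[:,2],[1,50,99]).round(4) if len(b) else '', 'max')
    top=near&(np.hypot(t[...,0],t[...,1])<.012); print('  cap top?',np.percentile(w[top][:,2],[50,90,99]).round(4) if top.sum() else '')
```

```text
scene 3809 dark tool z pct [-0.187  -0.1761 -0.1276 -0.0675 -0.0435]
  z -0.09 236 x [-0.039 -0.014  0.045] y [-0.008  0.015]
  z -0.08 97 x [-0.02  -0.014  0.028] y [-0.009  0.014]
  z -0.07 140 x [-0.02  -0.012  0.027] y [-0.01   0.013]
  z -0.06 150 x [-0.019  0.01   0.027] y [-0.008  0.014]
  z -0.05 95 x [-0.017  0.01   0.027] y [-0.005  0.015]
  z -0.0 9 x [-0.005 -0.003  0.001] y [0.024 0.026]
  z 0.01 5 x [-0.004 -0.003 -0.001] y [0.025 0.025]
  z 0.02 9 x [-0.005 -0.002  0.021] y [-0.011  0.026]
  obj z [0.0397 0.114  0.1513] max
  cap top? [0.1495 0.2402 0.2428]
wrist 39636 dark tool z pct [-0.1264 -0.1206 -0.1066 -0.0817 -0.0461]
  z -0.09 4202 x [-0.045  0.014  0.046] y [-0.014  0.01 ]
  z -0.08 1262 x [-0.033  0.     0.034] y [-0.014  0.009]
  z -0.07 651 x [-0.026 -0.013  0.026] y [-0.011  0.01 ]
  z -0.06 823 x [-0.026  0.     0.026] y [-0.014  0.009]
  z -0.05 783 x [-0.026  0.     0.026] y [-0.015 -0.004]
  z -0.04 4 x [-0.013  0.     0.014] y [-0.01  -0.003]
  obj z [0.042  0.1294 0.1676] max
  cap top? [0.1484 0.2117 0.2143]
top 7539 dark tool z pct [-0.4275 -0.4072 -0.3731 -0.1276 -0.0666]
  z -0.09 132 x [-0.045  0.024  0.044] y [-0.002  0.014]
  z -0.08 21 x [-0.03  -0.014  0.024] y [0.007 0.015]
  z -0.07 11 x [-0.02  -0.014  0.019] y [0.008 0.012]
  z -0.06 37 x [-0.026 -0.005  0.024] y [0.004 0.014]
  z -0.05 33 x [-0.023  0.005  0.024] y [0.006 0.014]
  obj z [0.0381 0.1213 0.1676] max
  cap top? [0.1485 0.1494 0.15  ]
```

Both the wrist and scene depth put the finger tips about 43 mm behind the reported TCP. I'll go by the measurement: set the bottle back down (it was raised 21 mm), open, and regrip about 40 mm lower.

>>> {"name": "servo_tool", "arguments": {
  "motion": [
    [0, 0, 0, 0.008, 0, 0, 0],
    [0, 0, 0, 0.015, 0, 0, 0],
    [0, 0, 0, 0.019, 0, 0, 0],
    [0, 0, 0, 0.021, 0, 0, 0],
    [0.4, 0, 0, 0.021, 0, 0, 0],
    [1, 0, 0, 0.021, 0, 0, 0],
    [1, 0, 0, 0.021, 0, 0, 0],
    [1, 0, 0, 0.021, 0, 0, 0],
    [1, 0, 0, 0.021, 0, 0, 0]
  ]
}}

```text
clock: 6.52
position: [0.4808, 0.1543, 0.0735]
ee_rot: [0.998, -0.068, 0.0, -0.0]
ft_force: [0.6, 0.4, 0.1]
grip_width: 0.999
```

```bash
cat > obj.py <<'E'
from h import *; import sys
from scipy.optimize import least_squares
# obj.py cx cy topz : top-face circle near (cx,cy) and visible heights, from top & scene
cx,cy,zt=[float(v) for v in sys.argv[1:4]]
for n in ['top','scene']:
    p,d,M=snap(n); w=cloud(n,d,M)
    m=(np.hypot(w[...,0]-cx,w[...,1]-cy)<.045)&(abs(w[...,2]-zt)<.005)&(p.max(2)>70); q=w[m]
    print(n,len(q),np.median(q,0).round(4) if len(q) else '', [np.round(a,4) for a in cv2.minEnclosingCircle(q[:,:2].astype(np.float32))] if len(q) else '')
E
python3 obj.py .4805 .155 .128; python3 plan.py 1,480.3,155,24,-7.7,3
```

```text
top 124 [0.4795 0.1477 0.1278] [array([0.4644, 0.1519]), np.float64(0.0283)]
scene 145 [0.4796 0.1536 0.1281] [array([0.4798, 0.1513]), np.float64(0.0441)]
3 p [480.8 154.3  73.4] yaw -7.7 w 0.997 F [-0.5 -0.5  0.6] t 6.62
[[1.0, 0.0, 0.0, 0.016, 0.0, 0.0, 0.0], [1.0, 0.0, 0.0, 0.033, 0.0, 0.0, 0.0], [1.0, -0.001, -0.001, 0.049, 0.0, 0.0, 0.0]]
```

The bottle is standing at its original height again (0.128). Regripping lower, then a short lift.

>>> {"name": "servo_tool", "arguments": {
  "motion": [
    [1, 0, 0, 0.016, 0, 0, 0],
    [1, 0, 0, 0.033, 0, 0, 0],
    [1, 0, 0, 0.045, 0, 0, 0],
    [1, 0, 0, 0.049, 0, 0, 0],
    [1, 0, 0, 0.049, 0, 0, 0],
    [0, 0, 0, 0.049, 0, 0, 0],
    [0, 0, 0, 0.049, 0, 0, 0],
    [0, 0, 0, 0.049, 0, 0, 0],
    [0, 0, 0, 0.049, 0, 0, 0],
    [0, 0, 0, 0.049, 0, 0, 0],
    [0, 0, 0, 0.045, 0, 0, 0],
    [0, 0, 0, 0.035, 0, 0, 0],
    [0, 0, 0, 0.029, 0, 0, 0],
    [0, 0, 0, 0.029, 0, 0, 0]
  ]
}}

```text
clock: 8.38
position: [0.4812, 0.1545, 0.0451]
ee_rot: [0.998, -0.068, 0.0, -0.0]
ft_force: [-0.1, -0.4, -2.0]
grip_width: 0.553
```

```bash
python3 chk.py c3.png 370 90 75; python3 plan.py 0,480.3,155,184,-7.7,6 0,653,-165.9,184,4.45,13 0,653,-165.9,184,4.45,1
```

```text
0.5509547130889422 [-0.7  0.4 -1.7] [0.02 0.02 0.03]
20 p [481.  154.4  44.7] yaw -7.7 w 0.551 F [-0.7  0.4 -1.7] t 8.43
[[0.0, 0.0, 0.0, -0.01, 0.0, 0.0, 0.0], [0.0, 0.0, 0.0, -0.036, 0.0, 0.0, 0.0], [0.0, 0.0, 0.0, -0.07, 0.0, 0.0, 0.0], [0.0, 0.0, 0.0, -0.103, 0.0, 0.0, 0.0], [0.0, -0.001, 0.0, -0.129, 0.0, 0.0, 0.0], [0.0, -0.001, -0.001, -0.139, 0.0, 0.0, 0.0], [0.0, 0.003, 0.004, -0.139, 0.0, 0.0, -0.2], [0.0, 0.013, 0.018, -0.139, 0.0, 0.0, -0.8], [0.0, 0.028, 0.039, -0.139, 0.0, 0.0, -1.7], [0.0, 0.048, 0.066, -0.139, 0.0, 0.0, -2.8], [0.0, 0.07, 0.097, -0.139, 0.0, 0.0, -4.1], [0.0, 0.094, 0.13, -0.139, 0.0, 0.0, -5.4], [0.0, 0.119, 0.164, -0.139, 0.0, 0.0, -6.8], [0.0, 0.143, 0.197, -0.139, 0.0, 0.0, -8.2], [0.0, 0.165, 0.228, -0.139, 0.0, 0.0, -9.4], [0.0, 0.185, 0.254, -0.139, 0.0, 0.0, -10.5], [0.0, 0.2, 0.275, -0.139, 0.0, 0.0, -11.4], [0.0, 0.21, 0.289, -0.139, 0.0, 0.0, -12.0], [0.0, 0.214, 0.294, -0.139, 0.0, 0.0, -12.2], [0.0, 0.214, 0.294, -0.139, 0.0, 0.0, -12.2]]
```

View pics/c3.png

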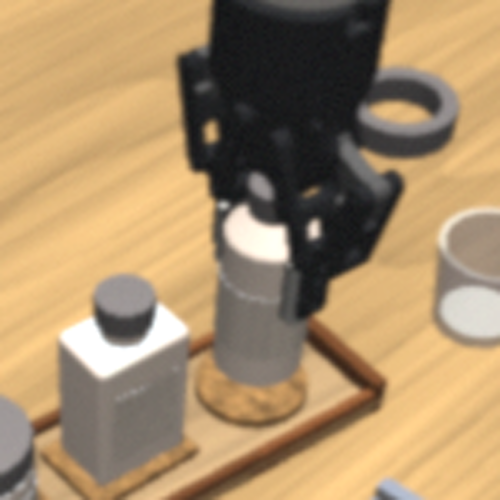

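Good: width 47 mm, weight −2 N, bottle upright. Carrying it to bay −132.

>>> {"name": "servo_tool", "arguments": {
  "motion": [
    [0, 0, 0, -0.015, 0, 0, 0],
    [0, 0, 0, -0.05, 0, 0, 0],
    [0, 0, 0, -0.09, 0, 0, 0],
    [0, 0, 0, -0.125, 0, 0, 0],
    [0, 0.003, 0.004, -0.139, 0, 0, -0.2],
    [0, 0.015, 0.02, -0.139, 0, 0, -1],
    [0, 0.035, 0.048, -0.139, 0, 0, -2],
    [0, 0.058, 0.08, -0.139, 0, 0, -3.4],
    [0, 0.084, 0.115, -0.139, 0, 0, -4.8],
    [0, 0.11, 0.151, -0.139, 0, 0, -6.3],
    [0, 0.136, 0.187, -0.139, 0, 0, -7.8],
    [0, 0.16, 0.22, -0.139, 0, 0, -9.1],
    [0, 0.182, 0.25, -0.139, 0, 0, -10.4],
    [0, 0.199, 0.274, -0.139, 0, 0, -11.3],
    [0, 0.21, 0.289, -0.139, 0, 0, -12],
    [0, 0.214, 0.294, -0.139, 0, 0, -12.2],
    [0, 0.214, 0.294, -0.139, 0, 0, -12.2],
    [0, 0.214, 0.294, -0.139, 0, 0, -12.2]
  ]
}}

```text
clock: 10.68
position: [0.6531, -0.1648, 0.1833]
ee_rot: [0.999, 0.039, -0.0, -0.0]
ft_force: [-0.6, 0.5, -0.7]
grip_width: 0.551
```

```bash
python3 obj.py .653 -.166 .288; python3 plan.py 0,653,-165.9,21,4.45,9
```

```text
top 56 [ 0.6534 -0.1538  0.2855] [array([ 0.6568, -0.148 ]), np.float64(0.0239)]
scene 99 [ 0.652  -0.1763  0.2864] [array([ 0.6631, -0.1699]), np.float64(0.0206)]
9 p [ 653.2 -164.8  183.5] yaw 4.5 w 0.548 F [-0.3  0.2 -2.5] t 10.78
[[0.0, 0.0, 0.0, 0.006, 0.0, 0.0, 0.0], [0.0, 0.0, 0.0, 0.021, 0.0, 0.0, 0.0], [0.0, 0.0, 0.0, 0.042, 0.0, 0.0, 0.0], [0.0, 0.0, 0.0, 0.068, 0.0, 0.0, 0.0], [0.0, 0.0, 0.001, 0.095, 0.0, 0.0, 0.0], [0.0, 0.0, 0.001, 0.12, 0.0, 0.0, 0.0], [0.0, 0.0, 0.001, 0.142, 0.0, 0.0, 0.1], [0.0, 0.0, 0.001, 0.157, 0.0, 0.0, 0.1], [0.0, 0.0, 0.001, 0.162, 0.0, 0.0, 0.1]]
```

>>> {"name": "servo_tool", "arguments": {
  "motion": [
    [0, 0, 0.001, 0.012, 0, 0, 0],
    [0, 0, 0.001, 0.04, 0, 0, 0],
    [0, 0, 0.001, 0.075, 0, 0, 0],
    [0, 0, 0.001, 0.11, 0, 0, 0],
    [0, 0, 0.001, 0.138, 0, 0, 0],
    [0, 0, 0.001, 0.152, 0, 0, 0],
    [0, 0, 0.001, 0.157, 0, 0, 0],
    [0, 0, 0.001, 0.16, 0, 0, 0],
    [0, 0, 0.001, 0.162, 0, 0, 0],
    [0, 0, 0.001, 0.162, 0, 0, 0]
  ]
}}

```text
clock: 12.02
position: [0.6536, -0.1669, 0.0218]
ee_rot: [0.999, 0.039, 0.0, 0.0]
ft_force: [0.8, -0.3, -1.5]
grip_width: 0.555
```

>>> {"name": "servo_tool", "arguments": {
  "motion": [
    [0, 0, -0.001, 0.001, 0, 0, 0],
    [0, 0, -0.001, 0.002, 0, 0, 0],
    [0, 0, -0.001, 0.002, 0, 0, 0]
  ]
}}

```text
clock: 12.4
position: [0.6536, -0.1663, 0.0211]
ee_rot: [0.999, 0.039, 0.001, 0.0]
ft_force: [-4.2, -0.4, 10.0]
grip_width: 0.552
```

```bash
python3 plan.py 1,653.6,-166.3,21,4.5,1 1,653.6,-166.3,150,4.45,4 1,466.7,68,150,-7,10
```

```text
15 p [ 653.6 -166.3   21.1] yaw 4.4 w 0.552 F [-4.2 -0.4 10. ] t 12.4
[[1.0, 0.0, 0.0, 0.0, 0.0, -0.1, -0.1], [1.0, 0.0, 0.0, -0.02, 0.0, -0.1, -0.1], [1.0, 0.0, 0.0, -0.064, 0.0, -0.1, 0.0], [1.0, 0.0, 0.0, -0.109, 0.0, -0.1, 0.0], [1.0, 0.0, 0.0, -0.129, 0.0, -0.1, 0.0], [1.0, -0.005, -0.007, -0.129, 0.0, -0.1, 0.3], [1.0, -0.017, -0.026, -0.129, 0.0, -0.1, 1.2], [1.0, -0.036, -0.054, -0.129, 0.0, -0.1, 2.5], [1.0, -0.059, -0.087, -0.129, 0.0, -0.1, 4.0], [1.0, -0.084, -0.124, -0.129, 0.0, -0.1, 5.7], [1.0, -0.109, -0.161, -0.129, 0.0, -0.1, 7.4], [1.0, -0.132, -0.194, -0.129, 0.0, -0.1, 9.0], [1.0, -0.151, -0.222, -0.129, 0.0, -0.1, 10.2], [1.0, -0.163, -0.241, -0.129, 0.0, -0.1, 11.1], [1.0, -0.168, -0.248, -0.129, 0.0, -0.1, 11.4]]
```

>>> {"name": "servo_tool", "arguments": {
  "motion": [
    [0.65, 0, 0, -0.001, 0, 0, 0],
    [1, 0, 0, -0.001, 0, 0, 0],
    [1, 0, 0, -0.001, 0, 0, 0],
    [1, 0, 0, -0.02, 0, 0, 0],
    [1, 0, 0, -0.064, 0, 0, 0],
    [1, 0, 0, -0.109, 0, 0, 0],
    [1, -0.005, -0.007, -0.129, 0, 0, 0.3],
    [1, -0.017, -0.026, -0.129, 0, 0, 1.2],
    [1, -0.036, -0.054, -0.129, 0, 0, 2.5],
    [1, -0.059, -0.087, -0.129, 0, 0, 4],
    [1, -0.084, -0.124, -0.129, 0, 0, 5.7],
    [1, -0.109, -0.161, -0.129, 0, 0, 7.4],
    [1, -0.132, -0.194, -0.129, 0, 0, 9],
    [1, -0.151, -0.222, -0.129, 0, 0, 10.2],
    [1, -0.163, -0.241, -0.129, 0, 0, 11.1],
    [1, -0.168, -0.248, -0.129, 0, 0, 11.4],
    [1, -0.168, -0.248, -0.129, 0, 0, 11.4]
  ]
}}

```text
clock: 14.52
position: [0.4664, 0.0683, 0.1485]
ee_rot: [0.998, -0.06, 0.0, -0.0]
ft_force: [0.2, 0.1, -0.1]
grip_width: 1.002
```

```bash
python3 obj.py .653 -.166 .124; python3 plan.py 1,466.7,68,19,-7,7
```

```text
top 266 [ 0.6522 -0.1662  0.1234] [array([ 0.6524, -0.1661]), np.float64(0.0142)]
scene 404 [ 0.6527 -0.1674  0.1244] [array([ 0.6522, -0.1671]), np.float64(0.0141)]
7 p [466.9  67.5 148.5] yaw -7.0 w 0.998 F [ 0.2 -0.2  0.1] t 14.62
[[1.0, 0.0, 0.0, 0.007, 0.0, 0.0, 0.0], [1.0, 0.0, 0.0, 0.026, 0.0, 0.0, 0.0], [1.0, 0.0, 0.0, 0.051, 0.0, 0.0, 0.0], [1.0, 0.0, 0.0, 0.079, 0.0, 0.0, 0.0], [1.0, 0.0, 0.0, 0.104, 0.0, 0.0, 0.0], [1.0, 0.0, 0.0, 0.122, 0.0, 0.0, 0.0], [1.0, 0.0, 0.0, 0.129, 0.0, 0.0, 0.0]]
```

The bottle stands centred in its bay (top at 0.124). Flask next.

>>> {"name": "servo_tool", "arguments": {
  "motion": [
    [1, 0, 0, 0.015, 0, 0, 0],
    [1, 0, 0, 0.05, 0, 0, 0],
    [1, 0, 0, 0.09, 0, 0, 0],
    [1, 0, 0, 0.118, 0, 0, 0],
    [1, 0, 0, 0.129, 0, 0, 0],
    [1, 0, 0, 0.13, 0, 0, 0],
    [1, 0, 0, 0.13, 0, 0, 0],
    [0, 0, 0, 0.13, 0, 0, 0],
    [0, 0, 0, 0.13, 0, 0, 0],
    [0, 0, 0, 0.13, 0, 0, 0],
    [0, 0, 0, 0.13, 0, 0, 0],
    [0, 0, 0, 0.13, 0, 0, 0],
    [0, 0, 0, 0.13, 0, 0, 0]
  ]
}}

```text
clock: 16.25
position: [0.4669, 0.0685, 0.0188]
ee_rot: [0.998, -0.061, 0.0, -0.0]
ft_force: [-0.8, 0.6, 5.9]
grip_width: 0.443
```

```bash
python3 plan.py 0,466.7,68,178,-7,6 0,646.2,-78.2,178,4.45,10
```

```text
16 p [466.9  68.5  18.8] yaw -6.9 w 0.443 F [-0.8  0.6  5.9] t 16.25
[[0.0, 0.0, 0.0, -0.012, 0.0, 0.0, 0.0], [0.0, 0.0, 0.0, -0.041, 0.0, 0.0, 0.0], [0.0, 0.0, 0.0, -0.08, 0.0, 0.0, 0.0], [0.0, 0.0, 0.0, -0.118, 0.0, 0.0, 0.0], [0.0, 0.0, 0.0, -0.147, 0.0, 0.0, 0.1], [0.0, 0.0, 0.0, -0.159, 0.0, 0.0, 0.1], [0.0, 0.005, 0.004, -0.159, 0.0, 0.0, -0.3], [0.0, 0.02, 0.013, -0.159, 0.0, 0.0, -1.1], [0.0, 0.042, 0.027, -0.159, 0.0, 0.0, -2.4], [0.0, 0.069, 0.044, -0.159, 0.0, 0.0, -4.0], [0.0, 0.098, 0.062, -0.159, 0.0, 0.0, -5.7], [0.0, 0.127, 0.08, -0.159, 0.0, 0.0, -7.4], [0.0, 0.154, 0.097, -0.159, 0.0, 0.0, -8.9], [0.0, 0.175, 0.111, -0.159, 0.0, 0.0, -10.2], [0.0, 0.19, 0.12, -0.159, 0.0, 0.0, -11.1], [0.0, 0.196, 0.124, -0.159, 0.0, 0.0, -11.4]]
```

>>> {"name": "servo_tool", "arguments": {
  "motion": [
    [0, 0, 0, -0.008, 0, 0, 0],
    [0, 0, 0, -0.035, 0, 0, 0],
    [0, 0, 0, -0.08, 0, 0, 0],
    [0, 0, 0, -0.118, 0, 0, 0],
    [0, 0, 0, -0.147, 0, 0, 0],
    [0, 0.005, 0.004, -0.159, 0, 0, -0.3],
    [0, 0.02, 0.013, -0.159, 0, 0, -1.1],
    [0, 0.042, 0.027, -0.159, 0, 0, -2.4],
    [0, 0.069, 0.044, -0.159, 0, 0, -4],
    [0, 0.098, 0.062, -0.159, 0, 0, -5.7],
    [0, 0.127, 0.08, -0.159, 0, 0, -7.4],
    [0, 0.154, 0.097, -0.159, 0, 0, -8.9],
    [0, 0.175, 0.111, -0.159, 0, 0, -10.2],
    [0, 0.19, 0.12, -0.159, 0, 0, -11.1],
    [0, 0.196, 0.124, -0.159, 0, 0, -11.4],
    [0, 0.196, 0.124, -0.159, 0, 0, -11.4],
    [0, 0.196, 0.124, -0.159, 0, 0, -11.4]
  ]
}}

```text
clock: 18.38
position: [0.6457, -0.0778, 0.1772]
ee_rot: [0.999, 0.039, -0.0, -0.0]
ft_force: [0.1, -1.0, -0.9]
grip_width: 0.439
```

```bash
python3 plan.py 0,646.2,-78.2,16,4.45,8
```

```text
8 p [645.7 -77.8 177.2] yaw 4.5 w 0.439 F [ 0.1 -1.  -0.9] t 18.38
[[0.0, 0.0, 0.0, 0.007, 0.0, 0.0, 0.0], [0.0, 0.0, 0.0, 0.025, 0.0, 0.0, 0.0], [0.0, 0.0, 0.0, 0.051, 0.0, 0.0, 0.0], [0.0, 0.0, 0.0, 0.081, 0.0, 0.0, 0.0], [0.0, 0.0, 0.0, 0.11, 0.0, 0.0, 0.0], [0.0, 0.0, 0.0, 0.136, 0.0, 0.0, 0.0], [0.0, 0.001, 0.0, 0.154, 0.0, 0.0, 0.0], [0.0, 0.001, 0.001, 0.161, 0.0, 0.0, 0.0]]
```

>>> {"name": "servo_tool", "arguments": {
  "motion": [
    [0, 0, 0, 0.012, 0, 0, 0],
    [0, 0, 0, 0.04, 0, 0, 0],
    [0, 0, 0, 0.075, 0, 0, 0],
    [0, 0, 0, 0.11, 0, 0, 0],
    [0, 0, 0, 0.138, 0, 0, 0],
    [0, 0, 0, 0.152, 0, 0, 0],
    [0, 0, 0, 0.157, 0, 0, 0],
    [0, 0, 0, 0.16, 0, 0, 0],
    [0, 0, 0, 0.162, 0, 0, 0],
    [0, 0, 0, 0.163, 0, 0, 0],
    [0, 0, 0, 0.163, 0, 0, 0]
  ]
}}

```text
clock: 19.75
position: [0.6464, -0.0784, 0.015]
ee_rot: [0.999, 0.039, 0.0, -0.0]
ft_force: [-1.2, 0.3, 1.1]
grip_width: 0.438
```

```bash
python3 plan.py 1,645.8,-78,15,4.45,1 1,458,-21.5,130,-7.7,8
```

```text
9 p [646.4 -78.4  15. ] yaw 4.5 w 0.438 F [-1.2  0.3  1.1] t 19.75
[[1.0, -0.001, 0.0, 0.0, 0.0, -0.1, 0.0], [1.0, -0.008, -0.004, -0.005, 0.0, -0.1, 0.5], [1.0, -0.029, -0.012, -0.018, 0.0, -0.1, 1.9], [1.0, -0.058, -0.023, -0.036, 0.0, -0.1, 3.8], [1.0, -0.092, -0.036, -0.058, 0.0, -0.1, 6.1], [1.0, -0.126, -0.049, -0.079, 0.0, -0.1, 8.3], [1.0, -0.155, -0.06, -0.097, 0.0, -0.1, 10.3], [1.0, -0.175, -0.068, -0.11, 0.0, -0.1, 11.6], [1.0, -0.183, -0.071, -0.115, 0.0, -0.1, 12.2]]
```

>>> {"name": "servo_tool", "arguments": {
  "motion": [
    [0.55, 0, 0, 0, 0, 0, 0],
    [1, 0, 0, 0, 0, 0, 0],
    [1, 0, 0, 0, 0, 0, 0],
    [1, 0, 0, -0.02, 0, 0, 0],
    [1, 0, 0, -0.064, 0, 0, 0],
    [1, 0, 0, -0.11, 0, 0, 0],
    [1, -0.008, -0.004, -0.135, 0, 0, 0.5],
    [1, -0.029, -0.012, -0.135, 0, 0, 1.9],
    [1, -0.058, -0.023, -0.135, 0, 0, 3.8],
    [1, -0.092, -0.036, -0.135, 0, 0, 6.1],
    [1, -0.126, -0.049, -0.135, 0, 0, 8.3],
    [1, -0.155, -0.06, -0.135, 0, 0, 10.3],
    [1, -0.175, -0.068, -0.135, 0, 0, 11.6],
    [1, -0.183, -0.071, -0.135, 0, 0, 12.2],
    [1, -0.183, -0.071, -0.135, 0, 0, 12.2],
    [1, -0.183, -0.071, -0.135, 0, 0, 12.2]
  ]
}}

```text
clock: 21.75
position: [0.4588, -0.0222, 0.1497]
ee_rot: [0.998, -0.068, 0.0, 0.0]
ft_force: [1.3, -0.1, 0.0]
grip_width: 0.996
```

```bash
python3 obj.py .646 -.078 .117; python3 plan.py 1,458,-21.5,-3,-7.7,8
```

```text
top 292 [ 0.6448 -0.0788  0.1162] [array([ 0.6449, -0.0787]), np.float64(0.0149)]
scene 363 [ 0.6459 -0.0794  0.1173] [array([ 0.6452, -0.0794]), np.float64(0.0155)]
8 p [458.6 -22.2 149.4] yaw -7.8 w 1.001 F [-0.2 -0.2  0.3] t 21.85
[[1.0, 0.0, 0.0, 0.007, 0.0, 0.0, 0.0], [1.0, 0.0, 0.0, 0.024, 0.0, 0.0, 0.0], [1.0, 0.0, 0.0, 0.048, 0.0, 0.0, 0.0], [1.0, 0.0, 0.0, 0.076, 0.0, 0.0, 0.0], [1.0, 0.0, 0.0, 0.104, 0.0, 0.0, 0.0], [1.0, -0.001, -0.001, 0.129, 0.0, 0.0, -0.1], [1.0, -0.001, -0.001, 0.146, 0.0, 0.0, -0.1], [1.0, -0.001, -0.001, 0.152, 0.0, 0.0, -0.1]]
```

>>> {"name": "servo_tool", "arguments": {
  "motion": [
    [1, 0, 0, 0.015, 0, 0, 0],
    [1, 0, 0, 0.05, 0, 0, 0],
    [1, 0, 0, 0.09, 0, 0, 0],
    [1, 0, 0, 0.13, 0, 0, 0],
    [1, 0, 0, 0.146, 0, 0, 0],
    [1, 0, 0, 0.15, 0, 0, 0],
    [1, 0, 0, 0.15, 0, 0, 0],
    [0, 0, 0, 0.15, 0, 0, 0],
    [0, 0, 0, 0.15, 0, 0, 0],
    [0, 0, 0, 0.15, 0, 0, 0],
    [0, 0, 0, 0.15, 0, 0, 0],
    [0, 0, 0, 0.15, 0, 0, 0],
    [0, 0, 0, 0.15, 0, 0, 0]
  ]
}}

```text
clock: 23.48
position: [0.4588, -0.0217, 0.0004]
ee_rot: [0.998, -0.067, 0.001, -0.0]
ft_force: [-2.2, -0.2, 6.9]
grip_width: 0.668
```

```bash
python3 plan.py 0,458,-21.5,150,-7.7,6 0,639.4,9.6,150,4.45,9
```

```text
15 p [ 4.588e+02 -2.170e+01  4.000e-01] yaw -7.7 w 0.668 F [-2.2 -0.2  6.9] t 23.48
[[0.0, 0.0, 0.0, -0.011, -0.1, -0.1, 0.0], [0.0, 0.0, 0.0, -0.039, -0.1, -0.1, 0.0], [0.0, 0.0, 0.0, -0.075, -0.1, -0.1, 0.0], [0.0, 0.0, 0.0, -0.111, -0.1, -0.1, 0.0], [0.0, -0.001, 0.0, -0.139, -0.1, -0.1, 0.0], [0.0, -0.001, 0.0, -0.15, -0.1, -0.1, 0.0], [0.0, 0.005, -0.002, -0.15, -0.1, -0.1, -0.5], [0.0, 0.022, -0.007, -0.15, -0.1, -0.1, -1.6], [0.0, 0.045, -0.015, -0.15, -0.1, -0.1, -3.2], [0.0, 0.073, -0.023, -0.15, -0.1, -0.1, -5.1], [0.0, 0.102, -0.032, -0.149, -0.1, -0.1, -7.1], [0.0, 0.129, -0.041, -0.149, -0.1, -0.1, -9.0], [0.0, 0.153, -0.048, -0.149, -0.1, -0.1, -10.7], [0.0, 0.169, -0.054, -0.149, -0.1, -0.1, -11.8], [0.0, 0.175, -0.055, -0.149, -0.1, -0.1, -12.2]]
```

>>> {"name": "servo_tool", "arguments": {
  "motion": [
    [0, 0, 0, -0.008, 0, 0, 0],
    [0, 0, 0, -0.035, 0, 0, 0],
    [0, 0, 0, -0.075, 0, 0, 0],
    [0, 0, 0, -0.111, 0, 0, 0],
    [0, 0, 0, -0.139, 0, 0, 0],
    [0, 0.005, -0.002, -0.15, 0, 0, -0.5],
    [0, 0.022, -0.007, -0.15, 0, 0, -1.6],
    [0, 0.045, -0.015, -0.15, 0, 0, -3.2],
    [0, 0.073, -0.023, -0.15, 0, 0, -5.1],
    [0, 0.102, -0.032, -0.15, 0, 0, -7.1],
    [0, 0.129, -0.041, -0.15, 0, 0, -9],
    [0, 0.153, -0.048, -0.15, 0, 0, -10.7],
    [0, 0.169, -0.054, -0.15, 0, 0, -11.8],
    [0, 0.175, -0.055, -0.15, 0, 0, -12.2],
    [0, 0.175, -0.055, -0.15, 0, 0, -12.2],
    [0, 0.175, -0.055, -0.15, 0, 0, -12.2]
  ]
}}

```text
clock: 25.48
position: [0.6383, 0.0088, 0.1493]
ee_rot: [0.999, 0.039, -0.0, -0.0]
ft_force: [0.8, -0.7, -2.5]
grip_width: 0.67
```

```bash
python3 plan.py 0,639.4,9.6,-3.6,4.45,2
```

```text
2 p [638.3   8.8 149.3] yaw 4.4 w 0.67 F [ 0.8 -0.7 -2.5] t 25.48
[[0.0, 0.001, 0.0, 0.076, 0.0, 0.0, 0.0], [0.0, 0.001, -0.001, 0.153, 0.0, 0.0, 0.0]]
```

>>> {"name": "servo_tool", "arguments": {
  "motion": [
    [0, 0, 0, 0.012, 0, 0, 0],
    [0, 0.001, 0, 0.04, 0, 0, 0],
    [0, 0.001, 0, 0.075, 0, 0, 0],
    [0, 0.001, 0, 0.108, 0, 0, 0],
    [0, 0.001, 0, 0.134, 0, 0, 0],
    [0, 0.001, 0, 0.145, 0, 0, 0],
    [0, 0.001, 0, 0.149, 0, 0, 0],
    [0, 0.001, 0, 0.151, 0, 0, 0],
    [0, 0.001, 0, 0.153, 0, 0, 0],
    [0, 0.001, 0, 0.154, 0, 0, 0],
    [0, 0.001, 0, 0.154, 0, 0, 0]
  ]
}}

```text
clock: 26.85
position: [0.6404, 0.0092, -0.0035]
ee_rot: [0.999, 0.039, 0.001, -0.0]
ft_force: [-4.5, 0.3, 5.2]
grip_width: 0.671
```

```bash
python3 plan.py 1,639.2,9.2,150,4.45,1 1,442,-102.7,150,-7.7,9
```

```text
10 p [640.4   9.2  -3.5] yaw 4.5 w 0.671 F [-4.5  0.3  5.2] t 26.85
[[1.0, -0.001, 0.0, -0.154, 0.0, -0.1, 0.0], [1.0, -0.008, 0.003, -0.154, 0.0, -0.1, 0.4], [1.0, -0.027, 0.012, -0.154, 0.0, -0.1, 1.5], [1.0, -0.054, 0.025, -0.154, 0.0, -0.1, 3.2], [1.0, -0.087, 0.04, -0.154, 0.0, -0.1, 5.1], [1.0, -0.121, 0.056, -0.154, 0.0, -0.1, 7.1], [1.0, -0.153, 0.071, -0.154, 0.0, -0.1, 9.0], [1.0, -0.18, 0.084, -0.154, 0.0, -0.1, 10.6], [1.0, -0.199, 0.093, -0.154, 0.0, -0.1, 11.7], [1.0, -0.206, 0.096, -0.154, 0.0, -0.1, 12.2]]
```

>>> {"name": "servo_tool", "arguments": {
  "motion": [
    [0.8, 0, 0, -0.001, 0, 0, 0],
    [1, 0, 0, -0.001, 0, 0, 0],
    [1, 0, 0, -0.001, 0, 0, 0],
    [1, 0, 0, -0.02, 0, 0, 0],
    [1, 0, 0, -0.064, 0, 0, 0],
    [1, 0, 0, -0.115, 0, 0, 0],
    [1, -0.008, 0.003, -0.154, 0, 0, 0.4],
    [1, -0.027, 0.012, -0.154, 0, 0, 1.5],
    [1, -0.054, 0.025, -0.154, 0, 0, 3.2],
    [1, -0.087, 0.04, -0.154, 0, 0, 5.1],
    [1, -0.121, 0.056, -0.154, 0, 0, 7.1],
    [1, -0.153, 0.071, -0.154, 0, 0, 9],
    [1, -0.18, 0.084, -0.154, 0, 0, 10.6],
    [1, -0.199, 0.093, -0.154, 0, 0, 11.7],
    [1, -0.206, 0.096, -0.154, 0, 0, 12.2],
    [1, -0.206, 0.096, -0.154, 0, 0, 12.2],
    [1, -0.206, 0.096, -0.154, 0, 0, 12.2]
  ]
}}

```text
clock: 28.98
position: [0.4427, -0.1021, 0.1496]
ee_rot: [0.998, -0.067, 0.0, 0.0]
ft_force: [0.8, 0.7, -0.5]
grip_width: 0.999
```

```bash
python3 obj.py .6395 .0095 .08; python3 plan.py 1,442,-102.7,46,-7.7,2
```

```text
top 961 [0.6388 0.0092 0.0796] [array([0.6397, 0.0097]), np.float64(0.0288)]
scene 1031 [0.6402 0.0083 0.0804] [array([0.6393, 0.0091]), np.float64(0.0288)]
2 p [ 442.4 -102.3  149.4] yaw -7.7 w 1.001 F [ 0.  -0.4 -0.4] t 29.07
[[1.0, 0.0, 0.0, 0.052, 0.0, 0.0, 0.0], [1.0, 0.0, 0.0, 0.103, 0.0, 0.0, 0.0]]
```

>>> {"name": "servo_tool", "arguments": {
  "motion": [
    [1, 0, 0, 0.015, 0, 0, 0],
    [1, 0, 0, 0.045, 0, 0, 0],
    [1, 0, 0, 0.075, 0, 0, 0],
    [1, 0, 0, 0.096, 0, 0, 0],
    [1, 0, 0, 0.101, 0, 0, 0],
    [1, 0, 0, 0.101, 0, 0, 0],
    [0, 0, 0, 0.101, 0, 0, 0],
    [0, 0, 0, 0.101, 0, 0, 0],
    [0, 0, 0, 0.101, 0, 0, 0],
    [0, 0, 0, 0.101, 0, 0, 0],
    [0, 0, 0, 0.101, 0, 0, 0],
    [0, 0, 0, 0.101, 0, 0, 0]
  ]
}}

```text
clock: 30.58
position: [0.4424, -0.1025, 0.0489]
ee_rot: [0.998, -0.068, 0.0, -0.0]
ft_force: [-0.4, 1.2, 6.8]
grip_width: 0.435
```

```bash
python3 plan.py 0,442,-102.7,188,-7.7,6 0,632.6,97.3,188,4.45,11
```

```text
17 p [ 442.4 -102.5   48.9] yaw -7.7 w 0.435 F [-0.4  1.2  6.8] t 30.57
[[0.0, 0.0, 0.0, -0.01, 0.0, 0.0, 0.0], [0.0, 0.0, 0.0, -0.036, 0.0, 0.0, 0.0], [0.0, 0.0, 0.0, -0.07, 0.0, 0.0, 0.0], [0.0, 0.0, 0.0, -0.103, 0.0, 0.0, 0.0], [0.0, 0.0, 0.0, -0.129, 0.0, 0.0, 0.0], [0.0, 0.0, 0.0, -0.139, 0.0, 0.0, 0.0], [0.0, 0.003, -0.005, -0.139, 0.0, 0.0, -0.3], [0.0, 0.014, -0.019, -0.139, 0.0, 0.0, -1.1], [0.0, 0.029, -0.041, -0.139, 0.0, 0.0, -2.3], [0.0, 0.048, -0.067, -0.139, 0.0, 0.0, -3.7], [0.0, 0.07, -0.097, -0.139, 0.0, 0.0, -5.3], [0.0, 0.092, -0.127, -0.139, 0.0, 0.0, -6.9], [0.0, 0.113, -0.156, -0.139, 0.0, 0.0, -8.5], [0.0, 0.132, -0.183, -0.139, 0.0, 0.0, -10.0], [0.0, 0.147, -0.204, -0.139, 0.0, 0.0, -11.1], [0.0, 0.158, -0.218, -0.139, 0.0, 0.0, -11.9], [0.0, 0.162, -0.224, -0.139, 0.0, 0.0, -12.2]]
```

>>> {"name": "servo_tool", "arguments": {
  "motion": [
    [0, 0, 0, -0.008, 0, 0, 0],
    [0, 0, 0, -0.035, 0, 0, 0],
    [0, 0, 0, -0.07, 0, 0, 0],
    [0, 0, 0, -0.103, 0, 0, 0],
    [0, 0, 0, -0.129, 0, 0, 0],
    [0, 0.003, -0.005, -0.139, 0, 0, -0.3],
    [0, 0.014, -0.019, -0.139, 0, 0, -1.1],
    [0, 0.029, -0.041, -0.139, 0, 0, -2.3],
    [0, 0.048, -0.067, -0.139, 0, 0, -3.7],
    [0, 0.07, -0.097, -0.139, 0, 0, -5.3],
    [0, 0.092, -0.127, -0.139, 0, 0, -6.9],
    [0, 0.113, -0.156, -0.139, 0, 0, -8.5],
    [0, 0.132, -0.183, -0.139, 0, 0, -10],
    [0, 0.147, -0.204, -0.139, 0, 0, -11.1],
    [0, 0.158, -0.218, -0.139, 0, 0, -11.9],
    [0, 0.162, -0.224, -0.139, 0, 0, -12.2],
    [0, 0.162, -0.224, -0.139, 0, 0, -12.2],
    [0, 0.162, -0.224, -0.139, 0, 0, -12.2]
  ]
}}

```text
clock: 32.83
position: [0.6324, 0.0969, 0.1871]
ee_rot: [0.999, 0.038, -0.0, 0.0]
ft_force: [-0.1, 0.0, -1.7]
grip_width: 0.437
```

```bash
python3 plan.py 0,632.6,97.3,44.9,4.45,2
```

```text
2 p [632.4  96.9 187.1] yaw 4.4 w 0.437 F [-0.1  0.  -1.7] t 32.83
[[0.0, 0.0, 0.0, 0.071, 0.0, 0.0, 0.0], [0.0, 0.0, 0.0, 0.142, 0.0, 0.0, 0.0]]
```

>>> {"name": "servo_tool", "arguments": {
  "motion": [
    [0, 0, 0, 0.012, 0, 0, 0],
    [0, 0, 0, 0.04, 0, 0, 0],
    [0, 0, 0, 0.075, 0, 0, 0],
    [0, 0, 0, 0.105, 0, 0, 0],
    [0, 0, 0, 0.127, 0, 0, 0],
    [0, 0, 0, 0.135, 0, 0, 0],
    [0, 0, 0, 0.139, 0, 0, 0],
    [0, 0, 0, 0.141, 0, 0, 0],
    [0, 0, 0, 0.142, 0, 0, 0],
    [0, 0, 0, 0.143, 0, 0, 0],
    [0, 0, 0, 0.143, 0, 0, 0]
  ]
}}

```text
clock: 34.2
position: [0.6331, 0.0976, 0.0451]
ee_rot: [0.999, 0.039, 0.0, -0.0]
ft_force: [0.2, 0.1, 2.6]
grip_width: 0.438
```

Contact at about 4 N. Releasing, rising straight up, then moving back out of view.

>>> {"name": "servo_tool", "arguments": {
  "motion": [
    [0.55, 0, 0, 0, 0, 0, 0],
    [1, 0, 0, 0, 0, 0, 0],
    [1, 0, 0, 0, 0, 0, 0],
    [1, 0, 0, -0.02, 0, 0, 0],
    [1, 0, 0, -0.06, 0, 0, 0],
    [1, 0, 0, -0.11, 0, 0, 0],
    [1, 0, 0, -0.14, 0, 0, 0],
    [1, -0.02, -0.02, -0.15, 0, 0, 0],
    [1, -0.06, -0.06, -0.15, 0, 0, 0],
    [1, -0.1, -0.1, -0.15, 0, 0, 0],
    [1, -0.14, -0.14, -0.15, 0, 0, 0],
    [1, -0.17, -0.17, -0.15, 0, 0, 0],
    [1, -0.18, -0.18, -0.15, 0, 0, 0],
    [1, -0.18, -0.18, -0.15, 0, 0, 0]
  ]
}}

```text
clock: 35.95
position: [0.4395, 0.2632, 0.1954]
ee_rot: [0.999, 0.039, 0.0, -0.001]
ft_force: [-0.1, -0.1, 0.4]
grip_width: 1.0
```

```bash
for a in ".653 -.166 .124" ".646 -.078 .117" ".6395 .0095 .08" ".6326 .0973 .147"; do python3 obj.py $a; done
python3 - <<'E'
from h import *
a=snap('top')[0]; b=snap('scene')[0]
cv2.imwrite('pics/f.png',np.vstack([a[80:340,130:530],b[90:390,170:570]]))
E
```

```text
top 265 [ 0.652  -0.1663  0.1232] [array([ 0.6525, -0.166 ]), np.float64(0.0143)]
scene 404 [ 0.6528 -0.1672  0.1243] [array([ 0.653 , -0.1667]), np.float64(0.0143)]
top 291 [ 0.6448 -0.0788  0.1164] [array([ 0.6449, -0.0786]), np.float64(0.0149)]
scene 360 [ 0.6458 -0.0792  0.1174] [array([ 0.6456, -0.079 ]), np.float64(0.0148)]
top 952 [0.6388 0.0101 0.0795] [array([0.6398, 0.0098]), np.float64(0.0288)]
scene 1019 [0.6402 0.008  0.0804] [array([0.6393, 0.0091]), np.float64(0.0287)]
top 183 [0.6268 0.0941 0.1443] [array([0.6314, 0.0978]), np.float64(0.0174)]
scene 121 [0.6413 0.0902 0.145 ] [array([0.6324, 0.0975]), np.float64(0.0176)]
```

View pics/f.png

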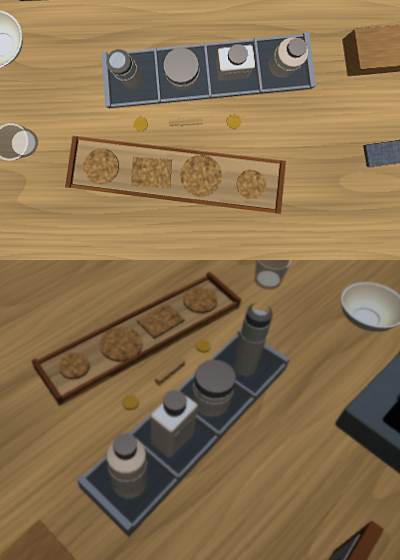

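All four products stand upright in their bays: can (120,65), jar (182,65), flask (237,60) and bottle (290,55), left to right in the top view. The coasters are still in the tray, and the arm is clear.

```bash
python3 -c "
from workcell import ticket; print(ticket.hand_in())"
```

```text
the job is handed in; nothing more can be done
None
```

I moved all four products to the rack in reverse order and handed the job in at about 36 s. From the robot's left, the row now reads can, jar, flask, bottle.

**Final checks:** in the top and scene pictures, every product is upright, within about 2 mm of its bay's centre, with its top at the height for standing on the bay floor. The coasters are still in the tray and the arm is clear of everything. Upward force at each set-down was about 1 to 10 N, highest for the bottle.

**What went wrong:** my first grip on the bottle caught its shoulder and slid up to the cap, lifting it about 20 mm. I set it back on its coaster and regripped it lower on the body.

**What disagreed:** with the fingers closed on the bottle's cap, wrist and scene depth put the finger tips about 43 mm behind the reported TCP. The robot description puts them nearly at it. I used the measured value for every grasp after that, and they all held.

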